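Lock the board carrier: turn the slotted disc, push the bar home

TASK

Lock the circuit-board fixture: push the pin on the slotted disc round with a fingertip until the slot lines up with the steel bar, then push the bar by its cross-head through the disc until it is fully home, with the cross-head against the ends of the guide rails. Push only: do not lift the bar out of its guide, leave the other things on the bench where they are, and finish clear of everything.

Things in the scene. Friction and masses are not known exactly. Their poses are not given: they have to be found in the camera images.
- fixture: Board-locking fixture, fixed to the bench: base plate 260 x 90 x 10 mm (x -195 to 65, y +-45) with, in a row along its x axis, the bar, guide rails, slotted disc, keeper, and a plate (x 65 to 175, y +-65, top 24 high) bearing a green circuit board. Origin: on the disc's vertical axis at bench height. x axis: level, the way the bar is pushed in; z up.
- disc (a joint): Turn of the disc about its vertical axis relative to the fixture (rad, positive anticlockwise from above). The slot is in line with the bar at 0 and, the other way round, at pi; either is right. Stops at -0.5 and 3.64; starts between 0.6 and 2.5. Friction 0.06 N m: it stays where it is left.
- slot (a point): Centre of the disc's top face, 32 mm above the bench; x axis along the slot. The pale metal disc has radius 32 mm and reaches from 10 to 32 mm above the bench; a straight slot 21 mm wide, open on top and at both ends (mouths flared), runs right across it.
- lug (a point): Centre of the top of the disc's upright dark pin: 10 mm diameter, standing from 32 to 56 mm above the bench, 21 mm from the disc's axis, square to the slot (slot frame +y). Pushing it sideways turns the disc. With the slot in line it lies on the fixture's +y side (joint 0) or -y side (joint pi).
- bar: Loose steel bar 14 x 14 mm, about 0.33 kg, 140 mm from its round nose to the front of its cross-head, lying flat in the guide, underside 12.5 mm above the bench. Origin under the tip of its nose; x axis along it towards the nose; z up.
- bar_nose (a point): Tip of the bar's nose, half-way up the bar. Starts 37 to 49 mm before the disc's axis; when home it is 55 mm beyond the axis, in the keeper (two cheeks 18 mm apart at fixture x 36 to 64 mm, 30 mm high). The guide rails (fixture x -85 to -38 mm, 30 mm high, 17 mm apart) are open on top.
- bar_head (a point): Centre of the rear face of the cross-head, the upright plate at the bar's tail that is pushed: 46 mm wide, 10 mm thick, from 14 to 48 mm above the bench. The point is 150 mm behind the nose and 31 mm above the bench. When home the cross-head's front butts on the rail ends and this point is at fixture x -95 mm.
- spool: Bystander: grey wire spool standing on its flange, 54 mm across, 41 mm high, beside the fixture; loose, origin at its underside.
- flux: Bystander: small white bottle with black cap, 32 mm across, 75 mm high, beside the fixture; loose, origin at its underside.
- pliers: Bystander: green-handled pliers lying beside the fixture, about 140 mm long, 14 mm high; loose, origin at its underside.
- transformer: Bystander: small transformer (dark core, copper winding) 50 x 36 x 40 mm beside the fixture; loose, origin at its underside.
- screw_cup: Bystander: small steel bowl, 60 mm across, 35 mm high, beside the fixture; loose, origin at its underside.
- driver: Bystander: black screwdriver lying on the bench, 150 mm long; loose, origin at its underside.
- cleaner: Bystander: white bottle standing on the bench, 48 mm across, 100 mm high; loose, origin at its underside.
Mind the look-alikes: they are no part of the job. Several things have the shape of the bar; the one meant has the colours described above.

How it is judged:
By the outcome, as a careful person would: the job done as asked, in the order asked, and still so for the second after the job is handed in, with the robot touching nothing.
It also fails if it takes over 51 s, if anything falls off the work surface, if the arm or the gripper's body presses on something with over 40 N, if the wrist force passes 120 N, or if a joint passes its speed limit or range.

ROBOT

A 6-joint arm with a two-finger parallel gripper is mounted at the origin on the work surface. World frame = base frame: x ahead of the robot, y to its left, z up, the work surface at z = 0. Lengths are in mm, angles in rad, forces in N, time in s.
With the tool pointing down it reaches from about 375 to 825 mm from the base axis. Payload 5.5 kg.
Tool frame: the origin (TCP) lies at the very end of the fingers, on their centre line; the grasp point (between the pads) lies 19 mm behind it (manip.hold_point_z is the distance from the TCP to the grasp point, in mm); z points along the fingers, y is the line along which they close (so a half turn about z gives the same grasp; the last joint's range is limited). The gripper opens to 85 mm and grips with 20 to 120 N. Pads are 22 mm wide; open, the fingers measure 114 mm over their backs; the gripper's body (76 mm by 85 mm) begins 54 mm behind the grasp point. The pads swing forward as they close: fully open they stand 13 mm farther back than shut.
Start: joints at [-1.344, 0.314, -0.047, 1.21, 0, 1.571], TCP at [134.913, -584.631, 231.299] pointing down, gripper open.
Joint ranges: [-2.67, 2.67], [-0.69, 1.73], [-1.03, 1.25], [-2.08, 2.16], [-1.42, 1.45], [-3.14, 3.14]. Speed limits (rad/s): [2.39, 2.39, 3.01, 3.14, 3.14, 3.14].

INTERFACE

Orientations are given as a unit quaternion [w, x, y, z].
In Python, from plant import manip, vision, order gives the robot as it stands.
- The arm moves only by the tool servo_tool, never from a script. Its arguments are lists of equal length, an entry for each row: "gripper": the opening in per cent of the stroke, from 0 (shut) to 100 (fully open); "translation": the shift along the world's x, y, z in units of 25 mm (1.0 is 25 mm), a list of three; "delta_rot": the turn, a rotation vector about the world's x, y, z in degrees, a list of three. In form: {"gripper": [gripper, ...], "translation": [[dx, dy, dz], ...], "delta_rot": [[wx, wy, wz], ...]}. A call has 1 to 5 rows; each row shifts and turns the commanded pose from where the row before left it; what a row does not reach is not made up. A row lasts 1/12 s, in which the tool goes at most 41.7 mm and 7.16 degrees, less where a joint would pass 70% of its speed; a pose out of reach is approached as far as the arm can. A call is refused whole if a number of a shift passes 1 or a number of a turn 7.16, either way. A call with a gripper value outside its range is refused whole. The fingers move at their own pace and stop on an object; "grip_force" is the grip in N (left out, the last holds). Time passes only in rows, so rows that do not move let the fingers close. It gives the time, the measured TCP pose, the force, the opening and the grip force at its end, in the units of the state.
- manip.get_state(): the state, without advancing time (a new reading comes with each control period).
- vision.read_camera(name): name is "side" or "top" or "wrist"; returns a dict with "pixels" (400x640x3 uint8, blue, green, red), "z_map" (400x640 float32, mm along the optical axis (not along the pixel's ray), 0 where there is no reading), "fx", "fy", "cx", "cy" (pixels), "origin" and "orientation" of the camera in the world. Camera axes: x right, y up, looking along -z (the intrinsics and any distortion apply to the point x, -y, -z); pixel columns grow to the right and rows downward; lengths in mm; the calibration is good to about 2 mm. A picture is of the moment at which its call begins.
- order.job_done(): hands the job in; it is judged then, once.
The state is a dict: "t": time; "joints": joint angles; "joint_velocities": joint speeds; "joint_torque": joint torques, N m; "ee_pos": TCP position; "tool_rot": TCP orientation; "force": force on the tool from outside, world axes, zero at the start; "ft_torque": the same for the moment, N m; "grip_width": finger opening in mm; "gripper_force": force on a finger pad.
Only numpy, scipy, OpenCV 4.12 (cv2) and the standard library are available. Lean on these libraries where they do the work, as an engineer would, in place of code of your own. Each camera call takes 0.05 s, during which the arm holds its last target. There are 200 camera calls.

## Working session

There is one attempt and no reset: what is moved stays moved. The work goes in short steps, Python scripts to look and compute and a tool call to move; the robot and the scene stay as the last step left them, time stands still between calls to the robot, and variables do not carry over. Pictures are saved under pics/ and viewed, at most 10 in all, crops included, and the job is handed in when it is done.

Besides the shell and the picture viewer there is one more tool, called after "Request:" as a command line: name --argument value ..., lists and objects as JSON in quotes. servo_tool: Moves the arm, as the interface text tells. Its arguments: {"type":"object","properties":{"gripper":{"type":"array"},"translation":{"type":"array"},"delta_rot":{"type":"array"},"grip_force":{"type":"number"}},"required":["gripper","translation","delta_rot"]}

```bash
ls; mkdir -p pics; cat > h.py <<'E'
import numpy as np, cv2, pickle
from scipy.spatial.transform import Rotation as R
def grab(n):
    from plant import vision
    c=vision.read_camera(n); pickle.dump(c,open(f'{n}.pkl','wb')); return c
def load(n): return pickle.load(open(f'{n}.pkl','rb'))
def cloud(c):
    z=c['z_map']; v,u=np.mgrid[:z.shape[0],:z.shape[1]]
    p=np.stack([(u-c['cx'])/c['fx']*z,-(v-c['cy'])/c['fy']*z,-z],-1)
    q=np.array(c['orientation']); return p@R.from_quat(q[[1,2,3,0]]).as_matrix().T+np.array(c['origin'])
E
python3 - <<'E'
from h import *
for n in ['top','side']:
    c=grab(n); cv2.imwrite(f'pics/{n}1.png',c['pixels']); print(n,c['fx'],c['cx'],c['cy'],c['origin'],c['orientation'],[k for k in c])
from plant import manip
print(manip.get_state())
E
```

```text
pics
top 440.8120317271029 324.48938575070105 204.3632034145803 [ 412.5816488    -2.98396427 1575.61539569] [-0.69736576 -0.02967249  0.02792089  0.7155564 ] ['pixels', 'z_map', 'fx', 'fy', 'cx', 'cy', 'origin', 'orientation']
side 464.1596874188083 327.577913157369 198.97293446052655 [ 356.20678059 -955.08974186  840.84575017] [ 0.89854533  0.43094911 -0.04371616 -0.07062616] ['pixels', 'z_map', 'fx', 'fy', 'cx', 'cy', 'origin', 'orientation']
{'t': 0.1, 'joints': array([-1.34398498e+00,  3.14163137e-01, -4.79535980e-02,  1.21020931e+00,
       -1.17257904e-05,  1.57080247e+00]), 'joint_velocities': array([ 1.05853482e-03, -2.61471073e-03,  2.21363723e-03, -5.87009320e-04,
        1.04431959e-05,  4.84009250e-04]), 'joint_torque': array([ 3.00243182e-04, -5.40767670e+01,  3.40540946e+01,  1.11913748e-02,
        9.75228704e-05,  3.48430362e-06]), 'ee_pos': array([ 134.80417093, -584.13533887,  230.52726728]), 'tool_rot': array([-7.59281531e-04,  9.93576522e-01,  1.13159665e-01, -9.23810418e-05]), 'force': array([-0.28185358, -0.5070864 , -0.42119938]), 'ft_torque': array([ 0.00882208, -0.00195481,  0.00941006]), 'gripper_force': 0.0, 'grip_width': 85.32781713667163}
```

View pics/top1.png

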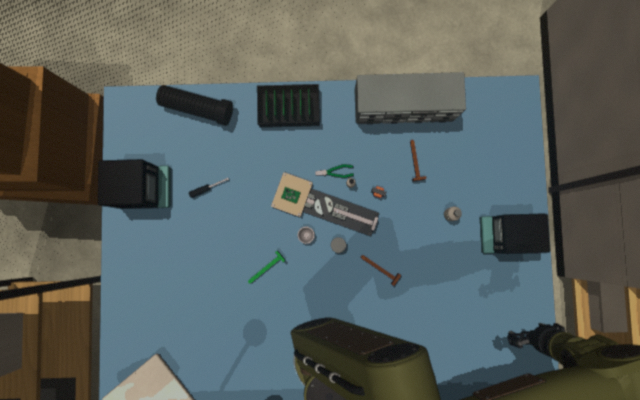

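View pics/side1.png

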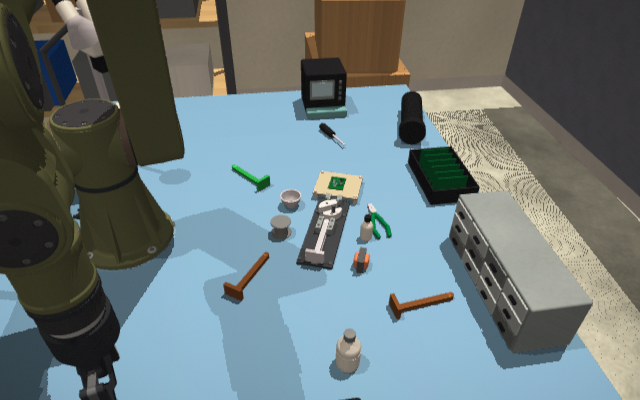

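The top view shows the fixture from about (276,190) to (378,225). The steel bar lies in its guide with its cross-head near (375,222), and the disc is near (322,206). Things that could be taken for the bar: brown T at (416,160), brown T at (382,270) and green T at (268,265). The steel-coloured one in the guide at (350,214) fits the description. Next I'll check it in one close crop.

```bash
python3 - <<'E'
from h import *
t=load('top'); s=load('side')
a=cv2.resize(t['pixels'][170:245,265:390],None,fx=6,fy=6,interpolation=cv2.INTER_CUBIC)[:, :]
b=cv2.resize(s['pixels'][165:275,270:400],None,fx=5,fy=5,interpolation=cv2.INTER_CUBIC)
cv2.imwrite('pics/topc.png',a); cv2.imwrite('pics/sidec.png',b)
for c,pts in((t,[(350,213),(375,222),(322,206),(292,195),(340,245),(306,236),(351,183),(378,192)]),(s,[(320,235),(330,210),(338,185)])):
    P=cloud(c)
    for u,v in pts: print(u,v,P[v,u].round(1))
E
```

```text
350 213 [506.2 -89.7  27.5]
375 222 [ 471.4 -173.8   50.9]
322 206 [534.9   8.3   9.3]
292 195 [575.8 113.5  21.2]
340 245 [395.3 -50.9  41.2]
306 236 [429.8  67.9   5.1]
351 183 [606.4 -93.6  73.8]
378 192 [ 575.9 -188.5   46.3]
320 235 [494.3 -97.6  27.7]
330 210 [534.9 -11.2  34.3]
338 185 [578.4 104.5  27.9]
```

View pics/topc.png

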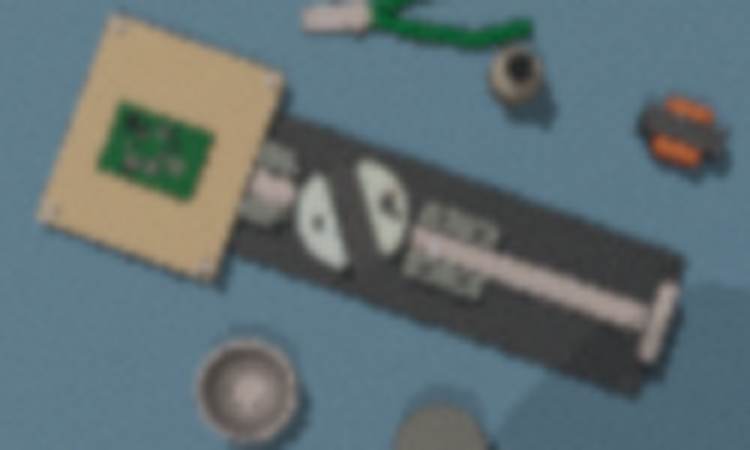

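View pics/sidec.png

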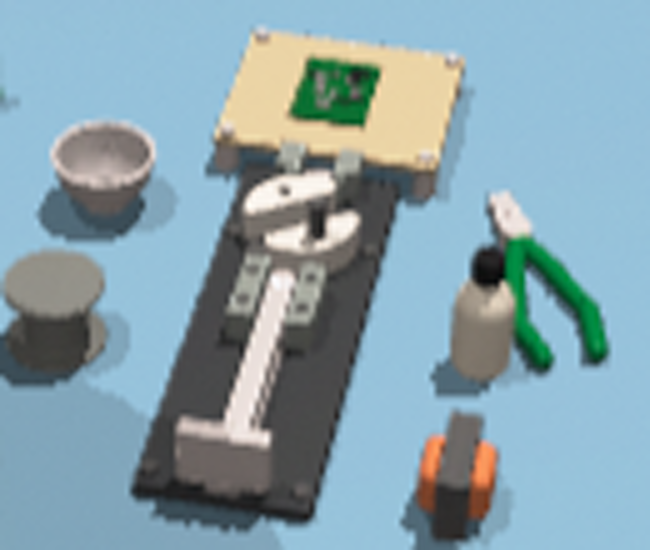

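The crop confirms the steel bar in the guide, with its nose at crop (415,235) and its head at (658,320). The disc centre is near (352,214) and the dark pin near (392,207), on the bar side. The slot is steeply across the bar. Now I'll compute the fixture frame.

```bash
cat >> h.py <<'E'
def ray(c,u,v,h):
    q=np.array(c['orientation']); Rm=R.from_quat(q[[1,2,3,0]]).as_matrix()
    d=Rm@np.array([(u-c['cx'])/c['fx'],-(v-c['cy'])/c['fy'],-1]); o=np.array(c['origin']); return o+d*(h-o[2])/d[2]
E
python3 - <<'E'
from h import *
t=load('top')
f=lambda x,y,h: ray(t,265+(x-2.5)/6,170+(y-2.5)/6,h)
A=f(662,328,10)[:2]; B=f(162,149,24)[:2]
d=B-A; print('len should be 315',np.linalg.norm(d),np.degrees(np.arctan2(d[1],d[0])))
x=d/np.linalg.norm(d); y=np.array([-x[1],x[0]]); O=(A+B)/2+x*37.5
print('O',O,'disc',f(352,214,32))
for n,p,h in(('pin',(392,205),56),('head',(665,322),48),('nose',(413,237),26)):
    w=f(*p,h)[:2]; print(n,w,(w-O)@x,(w-O)@y)
E
```

```text
len should be 315 313.5079344272454 68.95104748045371
O [534.80456895   3.45588325] disc [535.64924589   3.65882978  32.        ]
pin [538.34223218 -19.62939559] -20.27428184886533 -11.59304340853873
head [ 467.17786344 -175.44363881] -191.25143145561424 -1.1402886263518832
nose [521.6543831  -31.78485046] -37.61234953637934 -0.3845288355194269
```

Request:
servo_tool --gripper '[0,0,0,0,0]' --translation '[[0.9,0.9,0.2],[0.9,0.9,0.2],[0.9,0.9,0.2],[0.9,0.9,0.2],[0.9,0.9,0.2]]' --delta_rot '[[0,0,7],[0,0,7],[0,0,7],[0,0,7],[0,0,7]]'

```text
t: 0.52
ee_pos: [248.0, -470.7, 256.1]
tool_rot: [-0.0, 0.912, 0.409, 0.0]
force: [0.6, -0.8, 0.4]
grip_width: 25.3
gripper_force: 0.0
```

Request:
servo_tool --gripper '[0,0,0,0,0]' --translation '[[0.8,1,0.2],[0.8,1,0.2],[0.8,1,0.2],[0.8,1,0.2],[0.8,1,0.2]]' --delta_rot '[[0,0,7],[0,0,7],[0,0,7],[0,0,0],[0,0,0]]'

```text
t: 0.93
ee_pos: [347.9, -345.6, 281.2]
tool_rot: [-0.0, 0.824, 0.566, -0.0]
force: [0.3, -0.6, -0.3]
grip_width: 0.1
gripper_force: 0.0
```

Request:
servo_tool --gripper '[0,0,0,0,0]' --translation '[[0.7,1,0.2],[0.7,1,0.2],[0.7,1,0.2],[0.7,1,0.2],[0.7,1,0.2]]' --delta_rot '[[0,0,0],[0,0,0],[0,0,0],[0,0,0],[0,0,0]]'

```text
t: 1.35
ee_pos: [435.3, -220.6, 306.3]
tool_rot: [-0.0, 0.824, 0.566, -0.0]
force: [0.8, -0.7, 0.6]
grip_width: -0.1
gripper_force: 0.0
```

Request:
servo_tool --gripper '[0,0,0,0,0]' --translation '[[0.5,0.9,0],[0.5,0.9,0],[0.5,0.9,0],[0.5,0.9,0],[0.5,0.9,0]]' --delta_rot '[[0,0,0],[0,0,0],[0,0,0],[0,0,0],[0,0,0]]'

```text
t: 1.77
ee_pos: [497.6, -108.3, 306.0]
tool_rot: [-0.0, 0.824, 0.566, -0.0]
force: [0.5, 0.6, 0.3]
grip_width: 0.2
gripper_force: 0.0
```

```bash
python3 - <<'E'
from h import *
c=grab('wrist'); cv2.imwrite('pics/w1.png',c['pixels']); print(c['origin'],c['orientation'],c['fx'])
from plant import manip
s=manip.get_state(); print(s['ee_pos'],s['joints'])
E
```

```text
[527.68310911 -30.44956675 450.08044493] [ 0.97020212 -0.16024926  0.03057147 -0.17914632] 291.558319704831
[ 499.59031704 -104.96742155  305.7758673 ] [-0.20928126  0.12375631 -0.1171486   1.32985468  0.00337338  1.72517263]
```

View pics/w1.png

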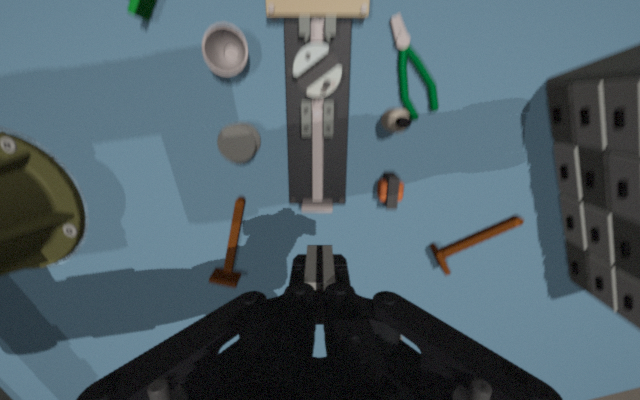

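The wrist view looks along the fixture. The disc is at (318,70) with the dark pin near (321,95), the bar lies along column 317, and its head is at (317,207). I'll refine these from the depth.

```bash
cat >> h.py <<'E'
O=np.array([535.2,3.6]); a=np.radians(68.95); X=np.array([np.cos(a),np.sin(a)]); Y=np.array([-X[1],X[0]])
def fx(c):
    P=cloud(c); d=P[...,:2]-O; return np.stack([d@X,d@Y,P[...,2]],-1)
E
python3 - <<'E'
from h import *
c=load('wrist'); F=fx(c); x,y,z=F[...,0],F[...,1],F[...,2]; v,u=np.mgrid[:400,:640]
ok=c['z_map']>0; g=c['pixels'].min(-1)
def st(n,m): 
    print(n,m.sum(), *( [f'{q[m].min():.1f}/{np.median(q[m]):.1f}/{q[m].max():.1f}' for q in (x,y,z)] if m.any() else []), (u[m].mean().round(1),v[m].mean().round(1)) if m.any() else '')
r=np.hypot(x,y)
st('disc',ok&(r<45)&(z>27)&(z<37)&(g>120))
m=(ok&(r<45)&(z>27)&(z<37)&(g>120)).astype(np.uint8)
pts=np.argwhere(m)[:,::-1]; pts=np.array([ray(c,*p,32)[:2] for p in pts])-O
(cx,cy),rad=cv2.minEnclosingCircle(np.c_[pts@X,pts@Y].astype(np.float32)); print('circle',cx,cy,rad)
st('pin',ok&(r<40)&(z>45)&(z<65))
st('head',ok&(x<-150)&(x>-215)&(abs(y)<35)&(z>42)&(z<56))
st('bar',ok&(x<-90)&(x>-170)&(abs(y)<12)&(z>22)&(z<34))
st('plate',ok&(x>60)&(x<180)&(abs(y)<80)&(z>18)&(z<28))
st('base',ok&(x<-90)&(x>-215)&(abs(y)<60)&(z>7)&(z<14)&(g<60))
m=ok&(x<-90)&(x>-170)&(abs(y)<12)&(z>22)&(z<34); print('bar slope',np.polyfit(x[m],y[m],1))
cv2.imwrite('pics/w1c.png',cv2.resize(c['pixels'][20:150,250:390],None,fx=4,fy=4,interpolation=cv2.INTER_CUBIC))
E
```

```text
disc 1040 -44.8/2.9/31.3 -33.2/1.0/30.0 27.5/33.6/36.4 (np.float64(316.0), np.float64(72.4))
circle -6.367715358734131 -0.2458716183900833 38.80463790893555
pin 52 -21.2/-17.1/-12.9 -18.1/-13.6/-9.2 55.8/57.4/59.7 (np.float64(326.5), np.float64(86.5))
head 247 -192.9/-186.4/-182.1 -23.8/-1.5/20.7 42.1/49.1/51.1 (np.float64(316.9), np.float64(210.4))
bar 473 -170.0/-129.3/-91.2 -7.5/-1.4/4.7 25.3/28.0/30.1 (np.float64(317.0), np.float64(169.0))
plate 1903 64.7/75.2/85.5 -66.6/-2.7/63.1 18.4/25.7/28.0 (np.float64(317.5), np.float64(9.1))
base 2615 -191.7/-134.7/-90.4 -45.1/9.5/43.4 8.4/11.5/13.8 (np.float64(316.1), np.float64(170.4))
bar slope [ 2.46934192e-04 -1.36270023e+00]
```

View pics/w1c.png

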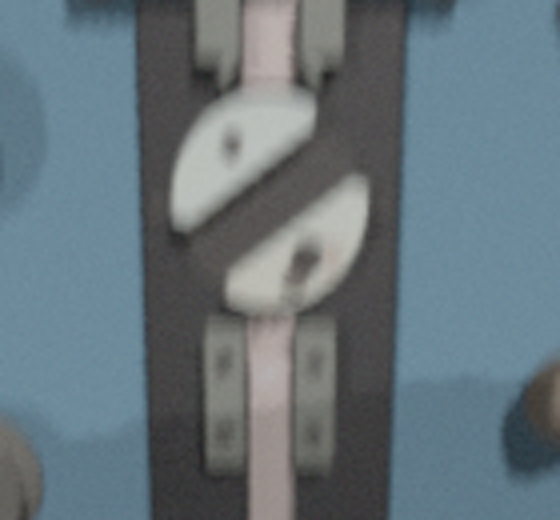

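The pin is at fixture (-17,-13), radius 21, so the disc is at about 2.2 rad. I'll turn it on to pi with a straight +x push from behind the pin.

Request:
servo_tool --gripper '[0,0,0,0,0]' --translation '[[0.29,0.47,-0.9],[0.29,0.47,-0.9],[0.29,0.47,-0.9],[0.29,0.47,-0.9],[0.29,0.47,-0.9]]' --delta_rot '[[0,0,0],[0,0,0],[0,0,0],[0,0,0],[0,0,0]]'

```text
t: 2.23
ee_pos: [533.6, -50.4, 192.5]
tool_rot: [-0.0, 0.824, 0.566, -0.0]
force: [0.6, -0.6, 0.4]
grip_width: 0.1
gripper_force: 0.0
```

Request:
servo_tool --gripper '[0,0,0,0,0]' --translation '[[0,0,-0.9],[0,0,-0.9],[0,0,-0.9],[0,0,-0.9],[0,0,-0.9]]' --delta_rot '[[0,0,0],[0,0,0],[0,0,0],[0,0,0],[0,0,0]]'

```text
t: 2.65
ee_pos: [533.2, -50.9, 79.9]
tool_rot: [-0.0, 0.824, 0.566, -0.0]
force: [1.2, -0.3, 0.1]
grip_width: 0.0
gripper_force: 0.0
```

```bash
python3 - <<'E'
from h import *
c=grab('wrist'); cv2.imwrite('pics/w2.png',c['pixels'])
from plant import manip
p=manip.get_state()['ee_pos']; d=p[:2]-O; print(p,d@X,d@Y)
F=fx(c); z=F[...,2]; m=(np.hypot(F[...,0],F[...,1])<40)&(z>45)&(z<62)&(c['z_map']>0); print(m.sum(),np.median(F[m],0))
E
```

```text
[530.24682721 -50.66302029  75.73492794] -52.42099745020175 -14.867693754200724
269 [-15.4179683  -13.87183602  57.18090407]
```

View pics/w2.png

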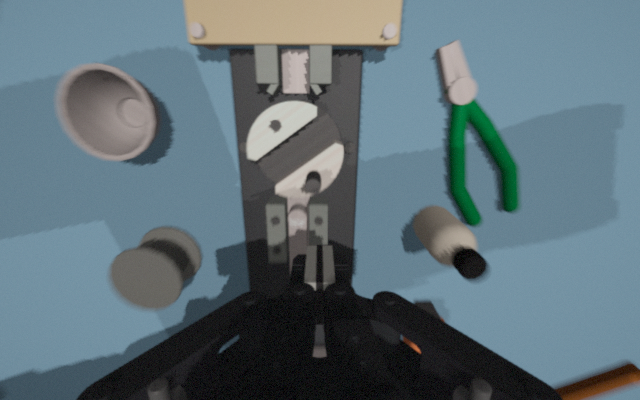

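The closed fingertips are at (319,245), straight behind the pin at (313,180), with room to descend. I'll shift slightly to -y and go down to z≈40.

Request:
servo_tool --gripper '[0,0,0,0,0]' --translation '[[0.14,-0.06,-0.5],[0,0,-0.5],[0,0,-0.5],[0,0,0],[0,0,0]]' --delta_rot '[[0,0,0],[0,0,0],[0,0,0],[0,0,0],[0,0,0]]'

```text
t: 3.12
ee_pos: [537.3, -52.5, 44.0]
tool_rot: [-0.0, 0.824, 0.566, -0.0]
force: [-0.8, -0.1, 0.0]
grip_width: -0.1
gripper_force: 0.0
```

```bash
cat > st.py <<'E'
from h import *
from plant import manip
s=manip.get_state(); p=s['ee_pos']; d=p[:2]-O; print(p,'fix',d@X,d@Y,'F',s['force']@np.r_[X,0],s['force']@np.r_[Y,0],s['force'][2],s['t'])
E
python3 st.py
```

```text
[537.26507971 -52.53970589  43.99037317] fix -51.651613234044135 -22.091672228876167 F -0.370044749535331 0.690795364754227 0.043400746207159224 3.1167
```

Request:
servo_tool --gripper '[0,0,0,0,0]' --translation '[[-0.03,0.26,-0.1],[0.07,0.19,0],[0.07,0.19,0],[0.07,0.19,0],[0,0,0]]' --delta_rot '[[0,0,0],[0,0,0],[0,0,0],[0,0,0],[0,0,0]]'

```text
t: 3.53
ee_pos: [542.8, -33.7, 42.1]
tool_rot: [0.003, 0.824, 0.566, -0.001]
force: [0.1, -10.0, -0.1]
grip_width: -0.2
gripper_force: 4.3
```

```bash
python3 st.py
```

```text
[542.83611713 -33.66298761  42.12770266] fix -32.03356942426277 -20.510752317749287 F -9.262147838291256 -3.697023474018719 -0.08873218227208635 3.5333
```

In contact (10 N) where expected. Continuing the push.

Request:
servo_tool --gripper '[0,0,0,0,0]' --translation '[[0.06,0.15,0],[0.06,0.15,0],[0.06,0.15,0],[0,0,0],[0,0,0]]' --delta_rot '[[0,0,0],[0,0,0],[0,0,0],[0,0,0],[0,0,0]]'

```text
t: 3.95
ee_pos: [548.3, -22.6, 42.3]
tool_rot: [0.003, 0.825, 0.566, -0.0]
force: [1.8, -5.1, 0.8]
grip_width: -0.3
gripper_force: 2.3
```

```bash
python3 st.py; cat > ang.py <<'E'
from h import *
import sys
n=sys.argv[1]; c=grab('wrist'); cv2.imwrite(f'pics/{n}.png',c['pixels'])
F=fx(c); x,y,z=F[...,0],F[...,1]+1.4,F[...,2]; ok=c['z_map']>0
m=ok&(np.hypot(x,y)<40)&(z>48)&(z<62)&(x>-15); print('pin',m.sum(),np.median(F[m],0) if m.any() else '')
# slot floor: inside the disc radius, dark and low
s=ok&(np.hypot(x,y)<27)&(z<22); 
if s.sum()>20:
    q=np.c_[x[s],y[s]]; w,V=np.linalg.eigh(np.cov(q.T)); print('slot',s.sum(),q.mean(0),'angle deg',np.degrees(np.arctan2(V[1,1],V[0,1])),w)
E
python3 ang.py w3
```

```text
[548.32157168 -22.6045959   42.29775439] fix -19.742854283399545 -21.658166925125613 F -4.072647728560124 -3.509974515586284 0.8414169077817637 3.95
pin 927 [ -8.20423679 -21.9996072   57.18267422]
slot 2718 [1.27939245 0.01631401] angle deg 169.8741538282295 [ 39.24386577 228.75080504]
```

View pics/w3.png

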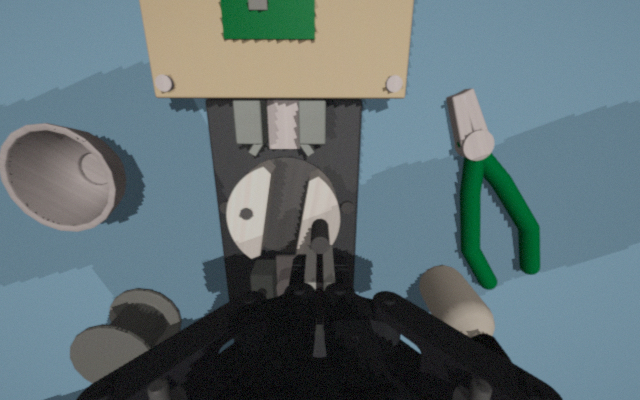

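The slot at (290,205) is about 10° short of the bar line, so I'll push roughly 4 mm more.

Request:
servo_tool --gripper '[0,0,0,0]' --translation '[[0.03,0.07,0],[0.03,0.07,0],[0,0,0],[0,0,0]]' --delta_rot '[[0,0,0],[0,0,0],[0,0,0],[0,0,0]]'

```text
t: 4.33
ee_pos: [548.7, -17.2, 42.0]
tool_rot: [0.001, 0.824, 0.566, 0.0]
force: [1.2, -3.6, 1.1]
grip_width: 0.0
gripper_force: 1.6
```

```bash
python3 st.py; python3 ang.py w4
```

```text
[548.68660015 -17.20634997  42.04430951] fix -14.573735840288538 -20.059880516180165 F -2.9331287469777214 -2.3847139785129134 1.0820895516985019 4.3333
pin 941 [ -3.10613009 -21.37371152  57.1309662 ]
slot 2557 [1.29090408 1.39913871] angle deg -176.28559371523858 [ 35.49192858 230.19230255]
```

Request:
servo_tool --gripper '[0,0,0,0,0]' --translation '[[-0.15,-0.37,0],[-0.15,-0.37,0.2],[-0.15,-0.37,0.6],[-0.15,-0.37,0.8],[0,0,0.4]]' --delta_rot '[[0,0,0],[0,0,0],[0,0,0],[0,0,0],[0,0,0]]'

```text
t: 4.8
ee_pos: [531.9, -55.4, 93.0]
tool_rot: [0.0, 0.825, 0.566, 0.0]
force: [0.1, 0.2, 0.4]
grip_width: 0.1
gripper_force: 0.0
```

```bash
python3 st.py; python3 ang.py w5
python3 - <<'E'
from h import *
c=load('wrist'); F=fx(c); x,y,z=F[...,0],F[...,1]+1.4,F[...,2]
m=(np.hypot(x,y)<34)&(z>48)&(z<62); print('pin',m.sum(),np.median(x[m]),np.median(y[m]))
p=c['pixels']; i,j=np.nonzero((np.hypot(x,y)<60)); q=p[i.min():i.max(),j.min():j.max()]; print(q.shape)
cv2.imwrite('pics/w5c.png',cv2.resize(q,None,fx=2.5,fy=2.5))
E
```

```text
[531.92264165 -55.39448655  92.9624256 ] fix -56.234797122321375 -18.131136594121948 F 0.19480956050021916 -0.07344395619884882 0.3889589467493944 4.8
pin 219 [  2.35916096 -22.22369181  57.29030492]
slot 1983 [1.01784874 0.82507642] angle deg -175.90965806799844 [ 36.79371763 229.01715922]
pin 219 2.359160961751083 -20.823691813482828
(398, 639, 3)
```

View pics/w5c.png

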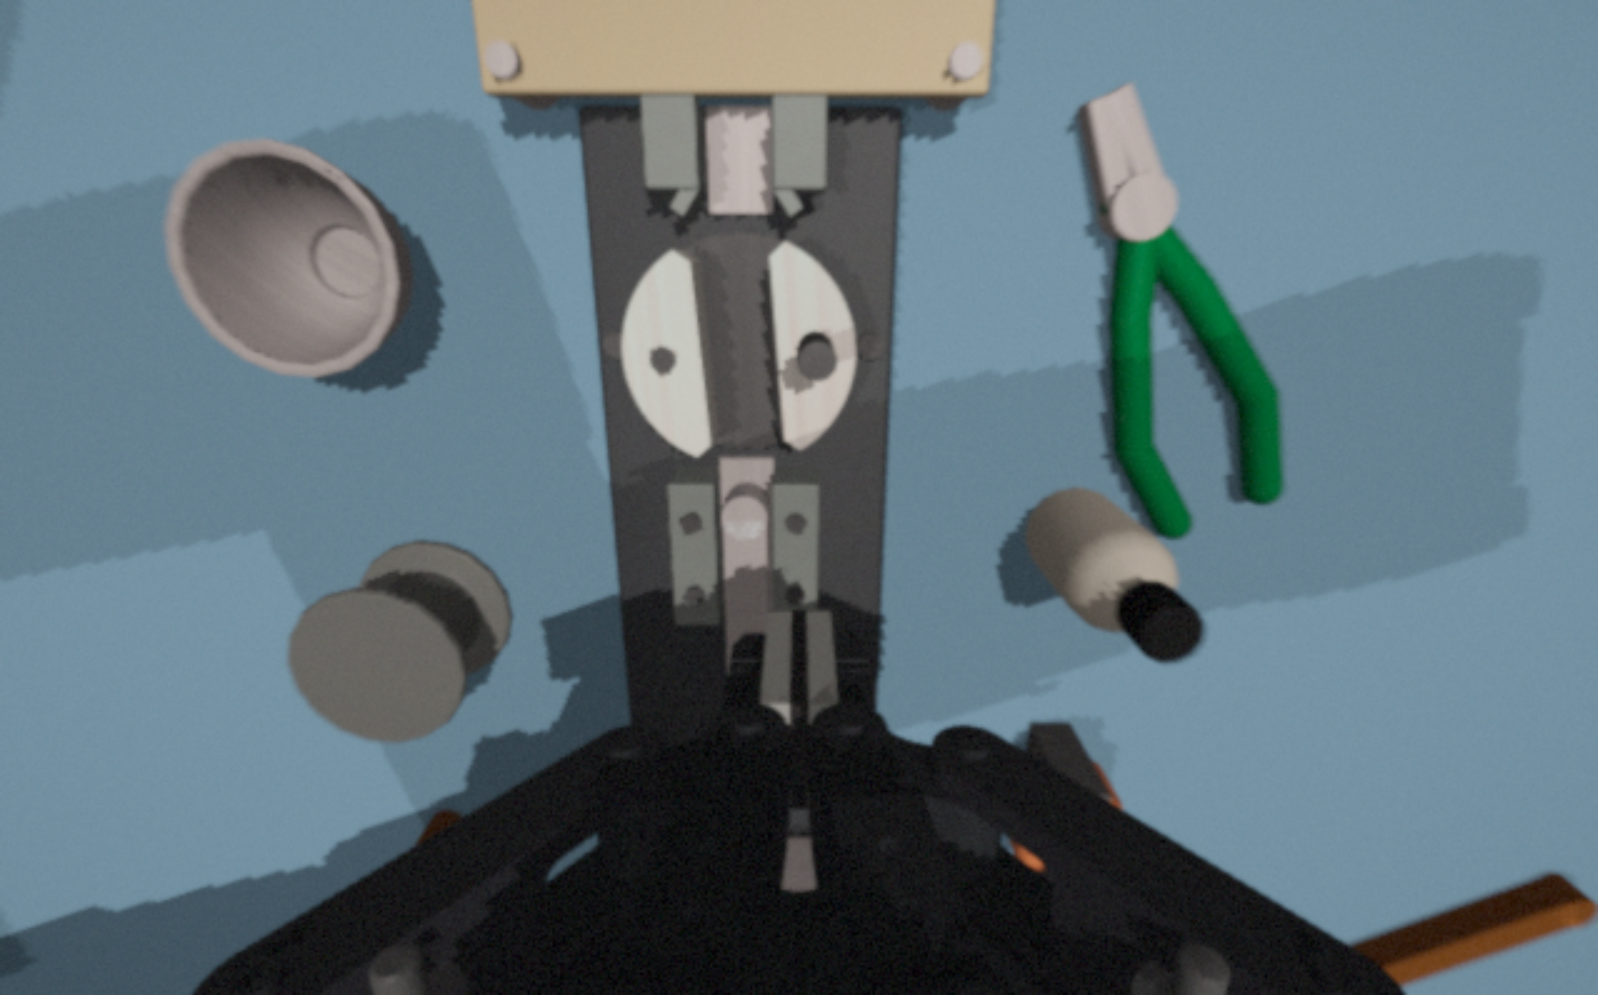

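The slot now lines up with the bar to within about 4° (slot x 705–775 in the crop, bar at 745). That fits the 7 mm of clearance. Next I'll go behind the cross-head.

Request:
servo_tool --gripper '[0,0,0,0,0]' --translation '[[-0.44,-0.87,0.3],[-0.44,-0.87,0],[-0.44,-0.87,0],[-0.44,-0.87,0],[-0.44,-0.87,0]]' --delta_rot '[[0,0,0],[0,0,0],[0,0,0],[0,0,0],[0,0,0]]'

```text
t: 5.27
ee_pos: [477.0, -163.0, 98.4]
tool_rot: [-0.0, 0.824, 0.567, 0.0]
force: [0.3, -0.2, -0.3]
grip_width: 0.1
gripper_force: 0.0
```

Request:
servo_tool --gripper '[0,0,0,0,0]' --translation '[[-0.44,-0.87,0],[-0.44,-0.87,0],[0,0,0],[0,0,0],[0,0,0]]' --delta_rot '[[0,0,0],[0,0,0],[0,0,0],[0,0,0],[0,0,0]]'

```text
t: 5.68
ee_pos: [455.7, -205.6, 98.5]
tool_rot: [-0.0, 0.824, 0.566, 0.0]
force: [-0.3, 0.4, 0.8]
grip_width: 0.1
gripper_force: 0.0
```

```bash
python3 st.py; python3 - <<'E'
from h import *
c=grab('wrist'); F=fx(c); x,y,z=F[...,0],F[...,1],F[...,2]
m=(c['z_map']>0)&(x<-150)&(x>-200)&(abs(y)<35)&(z>44)&(z<56); print('head',m.sum(),np.percentile(F[m],[2,50,98],axis=0).round(1))
E
```

```text
[ 455.72839441 -205.55870782   98.49918416] fix -223.74580126845228 -0.9578971927593417 F 0.3171815267537269 0.4109012565393314 0.8224863202137591 5.6833
head 1009 [[-192.1  -22.9   46.1]
 [-187.    -0.7   49.3]
 [-182.7   21.1   50.7]]
```

Request:
servo_tool --gripper '[0,0,0,0,0]' --translation '[[0,0,-0.8],[0,0,-0.8],[0,0,-0.8],[0,0,-0.65],[0,0,0]]' --delta_rot '[[0,0,0],[0,0,0],[0,0,0],[0,0,0],[0,0,0]]'

```text
t: 6.15
ee_pos: [453.8, -203.9, 19.6]
tool_rot: [-0.002, 0.824, 0.567, -0.001]
force: [0.6, 1.2, 0.4]
grip_width: 0.3
gripper_force: 0.0
```

Request:
servo_tool --gripper '[0,0,0,0,0]' --translation '[[0.08,0.21,0],[0.08,0.21,0],[0.08,0.21,0],[0.08,0.21,0],[0.08,0.21,0]]' --delta_rot '[[0,0,0],[0,0,0],[0,0,0],[0,0,0],[0,0,0]]'

```text
t: 6.57
ee_pos: [466.8, -180.2, 23.7]
tool_rot: [0.001, 0.824, 0.566, -0.0]
force: [-0.8, -3.1, 2.3]
grip_width: 0.0
gripper_force: 1.8
```

```bash
python3 st.py
```

```text
[ 466.77873658 -180.19822368   23.7153238 ] fix -196.10860009834903 -2.1617781080371126 F -3.2156750253830504 -0.34500247200646106 2.3114141001542032 6.5667
```

Request:
servo_tool --gripper '[0,0,0,0,0]' --translation '[[0.08,0.21,0],[0.08,0.21,0],[0.08,0.21,0],[0.08,0.21,0],[0.08,0.21,0]]' --delta_rot '[[0,0,0],[0,0,0],[0,0,0],[0,0,0],[0,0,0]]'

```text
t: 6.98
ee_pos: [475.8, -153.2, 22.6]
tool_rot: [0.0, 0.824, 0.566, -0.0]
force: [-0.6, -3.2, 2.3]
grip_width: 0.3
gripper_force: 1.7
```

Request:
servo_tool --gripper '[0,0,0,0,0]' --translation '[[0.08,0.21,0],[0.08,0.21,0],[0.08,0.21,0],[0.08,0.21,0],[0,0,0]]' --delta_rot '[[0,0,0],[0,0,0],[0,0,0],[0,0,0],[0,0,0]]'

```text
t: 7.4
ee_pos: [484.0, -131.2, 22.4]
tool_rot: [-0.001, 0.824, 0.567, 0.001]
force: [0.2, -0.3, -0.4]
grip_width: -0.0
gripper_force: 0.0
```

```bash
python3 st.py; python3 - <<'E'
from h import *
c=grab('wrist'); cv2.imwrite('pics/w6.png',c['pixels'])
E
```

```text
[ 484.03335344 -131.1862449    22.41778706] fix -144.1697645391679 -0.6607025829269694 F -0.2019797511568853 -0.3453918280619407 -0.43148042336809245 7.4
```

View pics/w6.png

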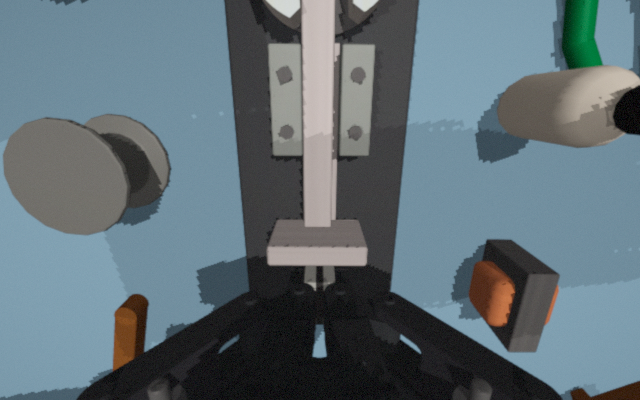

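The bar runs straight through the guide into the slot (column 318), with the cross-head at (318,240). Force is low, so I'll keep pushing.

Request:
servo_tool --gripper '[0,0,0,0,0]' --translation '[[0.08,0.2,0],[0.08,0.2,0],[0.08,0.2,0],[0.08,0.2,0],[0.04,0.1,0]]' --delta_rot '[[0,0,0],[0,0,0],[0,0,0],[0,0,0],[0,0,0]]'

```text
t: 7.87
ee_pos: [492.8, -109.3, 22.4]
tool_rot: [-0.0, 0.824, 0.567, 0.0]
force: [-1.3, -1.6, -1.0]
grip_width: 0.1
gripper_force: 0.7
```

Request:
servo_tool --gripper '[0,0,0,0,0]' --translation '[[0.04,0.1,0],[0.04,0.1,0],[0.04,0.1,0],[0,0,0],[0,0,0]]' --delta_rot '[[0,0,0],[0,0,0],[0,0,0],[0,0,0],[0,0,0]]'

```text
t: 8.28
ee_pos: [496.0, -102.3, 22.6]
tool_rot: [-0.0, 0.824, 0.566, 0.0]
force: [0.0, -0.0, -0.5]
grip_width: -0.2
gripper_force: 0.0
```

```bash
python3 st.py
```

```text
[ 495.96009822 -102.27466633   22.64768873] fix -112.90365442983719 -1.4070103869827566 F -0.010607787833303083 -0.02588393177825374 -0.49215832998429787 8.2833
```

Not home yet: there is no stop force and x is -113. I'll creep on in small steps until the force rises.

Request:
servo_tool --gripper '[0,0,0,0,0]' --translation '[[0.03,0.08,0],[0.03,0.08,0],[0.03,0.07,0],[0,0,0],[0,0,0]]' --delta_rot '[[0,0,0],[0,0,0],[0,0,0],[0,0,0],[0,0,0]]'

```text
t: 8.7
ee_pos: [498.1, -96.7, 22.6]
tool_rot: [0.0, 0.824, 0.566, 0.0]
force: [-0.5, -1.4, 0.4]
grip_width: 0.2
gripper_force: 0.5
```

Request:
servo_tool --gripper '[0,0,0]' --translation '[[0.03,0.07,0],[0,0,0],[0,0,0]]' --delta_rot '[[0,0,0],[0,0,0],[0,0,0]]'

```text
t: 8.95
ee_pos: [498.4, -96.1, 22.7]
tool_rot: [0.001, 0.824, 0.566, -0.001]
force: [-2.6, -4.2, 2.8]
grip_width: -0.0
gripper_force: 2.7
```

```bash
python3 st.py
```

```text
[498.41509389 -96.08498886  22.67700625] fix -106.24523910574992 -1.4749537309339973 F -4.829298733911546 0.9534257137288139 2.76907561137497 8.95
```

Request:
servo_tool --gripper '[0,0,0,0]' --translation '[[0.03,0.07,0],[0.02,0.04,0],[0,0,0],[0,0,0]]' --delta_rot '[[0,0,0],[0,0,0],[0,0,0],[0,0,0]]'

```text
t: 9.28
ee_pos: [498.4, -96.1, 22.7]
tool_rot: [0.003, 0.825, 0.565, -0.004]
force: [-6.5, -14.8, 6.5]
grip_width: 0.5
gripper_force: 7.8
```

```bash
python3 st.py
```

```text
[498.38158621 -96.06263363  22.71431009] fix -106.23641107529247 -1.435652504538983 F -16.108714788996767 0.7868028244081029 6.5281419058266446 9.2833
```

The force rose to 16 N with no motion at x = -106, so the bar is hard against the stop. Retreating straight back, then up.

Request:
servo_tool --gripper '[0,0,0,0,0]' --translation '[[-0.15,-0.37,0],[-0.22,-0.56,0],[-0.22,-0.56,0.1],[-0.22,-0.56,0.8],[0,0,1]]' --delta_rot '[[0,0,0],[0,0,0],[0,0,0],[0,0,0],[0,0,0]]'

```text
t: 9.7
ee_pos: [476.9, -144.4, 68.7]
tool_rot: [-0.002, 0.825, 0.566, -0.001]
force: [1.4, 0.2, -0.4]
grip_width: -0.3
gripper_force: 0.0
```

Request:
servo_tool --gripper '[0,0,0,0,0]' --translation '[[0,0,1],[0,0,1],[0,0,1],[0,0,1],[0,0,0]]' --delta_rot '[[0,0,0],[0,0,0],[0,0,0],[0,0,0],[0,0,0]]'

```text
t: 10.12
ee_pos: [482.8, -144.1, 174.9]
tool_rot: [0.003, 0.824, 0.566, 0.003]
force: [1.3, 0.2, -0.1]
grip_width: 0.0
gripper_force: 0.0
```

```bash
python3 st.py; python3 - <<'E'
from h import *
c=grab('wrist'); F=fx(c); x,y,z=F[...,0],F[...,1],F[...,2]; ok=c['z_map']>0
m=ok&(x<-60)&(x>-130)&(abs(y)<35)&(z>44)&(z<54); print('head',m.sum(),np.percentile(F[m],[2,50,98],axis=0).round(1))
m=ok&(x>-60)&(x<64)&(abs(y+1.4)<4)&(z>23)&(z<31); print('bar top',np.percentile(F[m],[1,50,99],axis=0).round(1))
t0=load('top')['pixels']; t1=grab('top')['pixels']
for n,(u,v) in dict(spool=(339,245),cup=(306,236),flux=(351,183),transf=(378,192),pliers=(337,171),t1=(382,270),t2=(416,160)).items():
    s=np.s_[v-9:v+10,u-9:u+10]; print(n,np.abs(t0[s].astype(int)-t1[s]).mean().round(1))
E
```

```text
[ 482.76538388 -144.11425357  174.94384058] fix -156.6904852425514 -4.12086268708304 F 0.6396264776933452 -1.121184426136908 -0.0784403309660941 10.1167
head 558 [[-94.2 -21.7  48.1]
 [-89.8  -0.1  49.5]
 [-85.5  21.5  50.9]]
bar top [[-59.1  -4.6  26.2]
 [-22.1  -1.1  28.1]
 [  8.7   2.5  29.9]]
spool 8.2
cup 7.0
flux 4.7
transf 35.0
pliers 2.7
t1 25.4
t2 2.6
```

```bash
python3 -c "
from plant import order
print(order.job_done())"
```

```text
the job is handed in; nothing more can be done
None
```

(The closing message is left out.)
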